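Stack a turntable block in the assembly nest

TASK

Build up the carving turntable block in the blue assembly nest, ready for its screws: first the plain aluminium block, then the red spacer, then the brass top plate with its round disc upwards. Lower each part in gently rather than dropping it, so that it lies flat, square and fully home on the one below, and leave everything else on the bench where it is.

Things in the scene. Friction and masses are not known exactly. Their poses are not given: they have to be found in the camera images.
- nest: the assembly nest, bolted to the bench: a blue plate 104 x 104 x 15 mm with four L-shaped steel corners standing on it that enclose a square pocket. Origin at the centre of its underside on the bench, z up, x and y along the pocket's sides
- pocket (a point): centre of the pocket's floor (dark square, 15 mm above the bench), axes as the nest's. Pocket 62 x 62 mm between the corners, which are upright to 48 mm above this floor, then flare outward to about 57 mm as a lead-in. Mid-way along each of the four sides a slot 40 mm wide is open from floor to top and outwards, so fingers holding a part by opposite sides go down with it
- block: the aluminium block, grey, 60 x 60 x 28 mm, about 0.27 kg, solid, lying flat right way up, four screw holes and a round recess marked on its top. Origin at the centre of its underside, z up, x and y along its sides. Any quarter turn is right. Home: origin on the pocket's floor centre
- spacer: the red spacer, a hard plate 60 x 60 x 12 mm, about 0.06 kg, lying flat. Origin at the centre of its underside, z up, x and y along its sides. Any quarter turn is right. Home: origin 28 mm above the pocket's floor
- top: the brass top plate, 60 x 60 x 12 mm with a round raised disc 38 mm across and 10 mm high on its upper face (22 mm high in all), about 0.38 kg, lying disc up. Origin at the centre of its underside, z up, x and y along its sides. Any quarter turn is right. Home: origin 40 mm above the pocket's floor, so the plate's upper face ends 52 mm above the floor
- brass_cup: bystander: brass pot, 48 mm across, 50 mm high; origin at the centre of its underside
- red_tin: bystander: red tin, 56 mm across, 85 mm high; origin at the centre of its underside
- handle: bystander: lying round aluminium handle, 42 mm across, about 105 mm long along its x; origin under its middle
- graver: bystander: lying graver with a wooden grip, about 135 mm long along its x, 18 mm high; origin on the bench under the grip's front end
- try_square: bystander: small try square lying flat, 60 x 94 mm, 14 mm high; origin under the middle of its wooden stock, blade towards its y
There are look-alikes about, which are no part of the job. What is shaped like the top but green, orange or pink is not meant.

How it is judged (in metres and radians):
On the way, in this order (a step that is already met when the one before it is completed fails the run):
1. the aluminium block lies flat and square, fully home in the nest (horizontal distance between block and pocket below 0.003 m and z of block in the frame of pocket between -0.002 and 0.002 m and angle between block's own z axis and vertical below 0.04 rad and (angle between the x axis of block and the x axis of pocket, either way round below 0.07 rad or angle between the x axis of block and the y axis of pocket, either way round below 0.07 rad)), for 0.2 s.
2. the red spacer lies flat and square, fully home in the nest, on the layers before it (all of step 1 and horizontal distance between spacer and pocket below 0.003 m and z of spacer in the frame of pocket between 0.026 and 0.03 m and angle between spacer's own z axis and vertical below 0.04 rad and (angle between the x axis of spacer and the x axis of pocket, either way round below 0.07 rad or angle between the x axis of spacer and the y axis of pocket, either way round below 0.07 rad)), for 0.2 s.
3. the brass top plate lies flat and square, fully home in the nest, on the layers before it (all of step 2 and horizontal distance between top and pocket below 0.003 m and z of top in the frame of pocket between 0.038 and 0.042 m and angle between top's own z axis and vertical below 0.04 rad and (angle between the x axis of top and the x axis of pocket, either way round below 0.07 rad or angle between the x axis of top and the y axis of pocket, either way round below 0.07 rad)), for 0.2 s.
At the end, for the whole second after the job is handed in: Block, spacer and top plate are stacked in that order in the nest's pocket, at rest: each centre within 3 mm of the pocket's, each underside within 2 mm of its home height (0, 28, 40 mm above the pocket floor), tilt under 0.04 rad, sides within 0.07 rad of the pocket's (all of step 3 and linear speed of each of block, spacer, top below 0.02 m/s); the robot touches nothing.
It fails at once if a part is dropped or slammed into the nest (over 0.5 m/s inside the pocket) ((horizontal distance between block and pocket below 0.02 m and z of block in the frame of pocket below 0.06 m and linear speed of block above 0.5 m/s) or (horizontal distance between spacer and pocket below 0.02 m and z of spacer in the frame of pocket below 0.06 m and linear speed of spacer above 0.5 m/s) or (horizontal distance between top and pocket below 0.02 m and z of top in the frame of pocket below 0.06 m and linear speed of top above 0.5 m/s)).
It fails at once if a bystander is pushed more than 25 mm away (distance of any of brass_cup, red_tin, handle, graver, try_square from where it was at the start of the episode above 0.025 m).
It also fails if it takes over 67 s, if anything falls off the work surface, if the arm or the gripper's body presses on something with over 40 N, if the wrist force passes 120 N, or if a joint passes its speed limit or range.

ROBOT

A 6-joint arm with a two-finger parallel gripper is mounted at the origin on the work surface. World frame = base frame: x ahead of the robot, y to its left, z up, the work surface at z = 0. Lengths are in mm, angles in degrees, forces in N, time in s.
With the tool pointing down it reaches from about 250 to 850 mm from the base axis. Payload 12.5 kg.
Tool frame: the origin (TCP) lies at the very end of the fingers, on their centre line; the grasp point (between the pads) lies 19 mm behind it; x points along the fingers, z is the direction in which the jaws open and shut, and the axes are right-handed (so a half turn about x gives the same grasp; the last joint's range is limited). The gripper opens to 93 mm and grips with 3 to 60 N. Pads are 15 mm wide; open, the fingers measure 128 mm over their backs; the gripper's body (75 mm by 188 mm) begins 65 mm behind the grasp point.
Start: joints at [-75.779, 20.094, 94.641, -0, 65.266, -4.847], TCP at [179.699, -519.801, 218.633] pointing down, gripper open.
Joint ranges: [-157.81, 157.81], [-45, 120.19], [0.68, 151.7], [-89.99, 269.99], [4.06, 180], [-164.3, 164.3]. Speed limits (degrees/s): [127.2, 127.2, 159.86, 180, 180, 180].

INTERFACE

Orientations are given as a 3x3 rotation matrix whose columns are the frame's x, y, z axes.
In Python, from rig import env gives the robot as it stands. The module is installed in compiled form; this text tells all that it offers.
- The arm moves only by the tool jog_arm, never from a script. Its argument "steps" is a list of rows, each a list of 2 entries, a list of its own where there are three numbers: the shift along the tool's x, y, z in m, then the turn, a rotation vector about the tool's x, y, z in rad. A call has 1 to 20 rows; each row is the pose to reach, as a shift and turn from the pose commanded when the call began, along the tool's axes at that moment; what a row does not reach only later rows make up. A row lasts 1/12 s, in which the tool goes at most 41.7 mm and 7.16 degrees, less where a joint would pass 70% of its speed; a pose out of reach is approached as far as the arm can. A call with a gripper value outside its range is refused whole. "grip" is the gripper's target within -1 to 1 (shut at 1, half-way at 0, fully open at -1), set as the call begins (left out, the last holds). The fingers move at their own pace and stop on an object; the grip force is fixed at half the most. Time passes only in rows, so rows that repeat a pose let the fingers close. It gives the time, the measured TCP pose, the force and the opening at its end, in the units of the state.
- env.observe(): the state, without advancing time (a new reading comes with each control period).
- env.read_camera(name): name is "side" or "top" or "wrist"; returns the picture (384x512x3 uint8, red, green, blue); there is no depth.
- env.camera_info(name): a dict with "fx", "fy", "cx", "cy" (pixels), "R" (3x3) and "t" (3): a world point X has camera coordinates R X + t; the wrist camera has in their place "tool_from_camera" (4x4, takes a point from camera to tool coordinates, whose origin is the TCP and whose axes are the tool frame's). Camera axes: x right, y down, z forward; pixel columns grow to the right and rows downward; lengths in mm; the calibration is good to about 2 mm. A picture is of the moment at which its call begins: read the wrist's pose just before it. camera_info takes no time and is no camera call.
- env.close_job(): hands the job in, once; it reports no verdict.
The state is a dict: "time": time; "joint_positions": joint angles; "joint_velocities": joint speeds; "joint_efforts": joint torques, N m; "eef_pos": TCP position; "tcp_rot": TCP orientation; "ft_force": force on the tool from outside, world axes, zero at the start; "ft_torque": the same for the moment, N m; "finger_gap": opening from 0.0 (shut) to 1.0 (fully open).
Only numpy, scipy, OpenCV 4.12 (cv2) and the standard library are available. Lean on these libraries where they do the work, as an engineer would, in place of code of your own. Each camera call takes 0.05 s, during which the arm holds its last target.

## Working session

There is one attempt and no reset: what is moved stays moved. The work goes in short steps, Python scripts to look and compute and a tool call to move; the robot and the scene stay as the last step left them, time stands still between calls to the robot, and variables do not carry over. Pictures are saved under pics/ and viewed, and the job is handed in when it is done.

Besides the shell and the picture viewer there is one more tool, called after "Request:" as name([rows], argument=value, ...), one row to a line, values as JSON. jog_arm: Moves the arm, as the interface text tells. Its arguments: {"type":"object","properties":{"steps":{"type":"array","items":{"type":"array"}},"grip":{"type":"number"}},"required":["steps"]}

```bash
mkdir -p pics
python3 - <<'E'
from rig import env
import cv2,json,numpy as np
s=env.observe(); print({k:np.round(v,3).tolist() for k,v in s.items()})
for n in ["top","side","wrist"]:
    im=env.read_camera(n); cv2.imwrite(f"pics/{n}0.png",im[:,:,::-1]); 
    print(n,{k:np.round(v,4).tolist() for k,v in env.camera_info(n).items()})
E
```

```text
{'time': 0.0, 'joint_positions': [-75.781, 20.124, 94.678, -0.001, 65.265, -4.847], 'joint_velocities': [-0.039, 0.052, -0.0, -0.08, -0.094, -0.024], 'joint_efforts': [0.0, -49.733, -28.525, 0.07, 0.026, -0.0], 'eef_pos': [179.599, -519.479, 218.1], 'tcp_rot': [[-0.0, 0.945, 0.327], [0.001, 0.327, -0.945], [-1.0, 0.0, -0.001]], 'ft_force': [-0.873, -0.21, 0.652], 'ft_torque': [-0.009, -0.008, 0.032], 'finger_gap': 0.998}
top {'fx': 378.8771, 'fy': 378.8771, 'cx': 254.1874, 'cy': 187.518, 'R': [[-0.0034, -0.9997, -0.0225], [-0.998, 0.0048, -0.0627], [0.0628, 0.0223, -0.9978]], 't': [40.7187, 637.6641, 835.2554]}
side {'fx': 452.3299, 'fy': 452.3299, 'cx': 250.9846, 'cy': 195.5065, 'R': [[-0.7352, -0.6779, -0.0081], [-0.4365, 0.4824, -0.7594], [0.5187, -0.5548, -0.6506]], 't': [496.6258, 286.9307, 955.5986]}
wrist {'fx': 287.7152, 'fy': 287.7152, 'cx': 254.4215, 'cy': 194.3542, 'tool_from_camera': [[0.0007, -0.277, 0.9609, -164.1478], [-0.0003, -0.9609, -0.277, 75.971], [1.0, -0.0001, -0.0008, 0.0974], [0.0, 0.0, 0.0, 1.0]]}
```

View pics/top0.png

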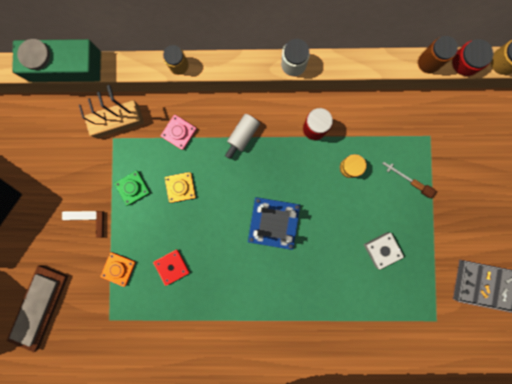

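View pics/side0.png

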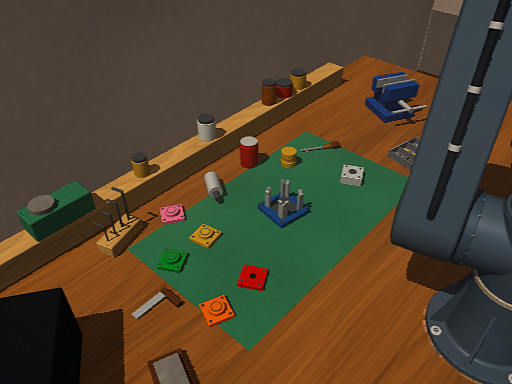

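View pics/wrist0.png

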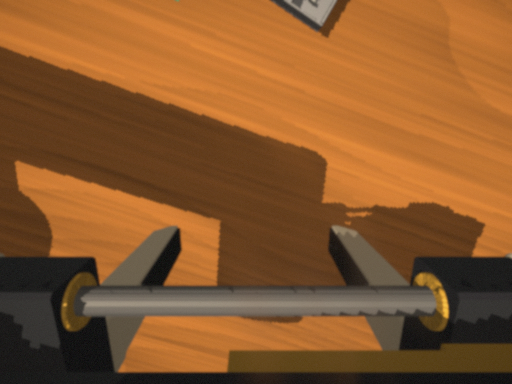

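The top view shows the nest at (275,223), block at (385,251), spacer at (171,267) and brass top at (180,187). The look-alikes are green (132,187), orange (117,269) and pink (179,131). I'll take rough positions from this view first.

```bash
cat > h.py <<'E'
import numpy as np,cv2
from rig import env
from scipy.spatial.transform import Rotation as Ro
def cam(name,s=None):
    i=env.camera_info(name)
    K=np.array([[i['fx'],0,i['cx']],[0,i['fy'],i['cy']],[0,0,1.]])
    if name!='wrist':
        R=np.array(i['R']);t=np.array(i['t'])
        return K,R.T,-R.T@t
    T=np.array(i['tool_from_camera']);W=np.array(s['tcp_rot']);p=np.array(s['eef_pos'])
    return K,W@T[:3,:3],W@T[:3,3]+p
def toplane(c,px,z):
    K,Rw,o=c; px=np.atleast_2d(px).astype(float)
    d=np.c_[px,np.ones(len(px))]@np.linalg.inv(K).T@Rw.T
    return o+d*((z-o[2])/d[:,2])[:,None]
def proj(c,X):
    K,Rw,o=c; q=(np.atleast_2d(X)-o)@Rw@K.T
    return q[:,:2]/q[:,2:]
def snap(name,fn):
    s=env.observe(); im=env.read_camera(name)[:,:,::-1].copy(); cv2.imwrite('pics/'+fn,im); return s,im
def jog(s,P,R):
    "shift/turn in tool axes from pose s to pose P,R"
    W=np.array(s['tcp_rot']); 
    return (W.T@(np.array(P)-s['eef_pos'])/1000).round(4), Ro.from_matrix(W.T@R).as_rotvec().round(4)
def down(a):
    "tool down, jaw axis z at world angle a deg"
    a=np.radians(a); z=np.array([np.cos(a),np.sin(a),0]); x=np.array([0,0,-1.]); return np.c_[x,np.cross(z,x),z]
def show(im,fn,box,k):
    x0,y0,x1,y1=box; cv2.imwrite('pics/'+fn,cv2.resize(im[y0:y1,x0:x1],None,fx=k,fy=k,interpolation=cv2.INTER_CUBIC))
E
python3 - <<'E'
from h import *
im=cv2.imread('pics/top0.png'); hsv=cv2.cvtColor(im,cv2.COLOR_BGR2HSV); c=cam('top'); print(c[2])
show(im,'top0z.png',(90,100,440,330),2)
H,S,V=cv2.split(hsv)
def f(name,m,box,z):
    x0,y0,x1,y1=box; mm=np.zeros_like(m,dtype=np.uint8); mm[y0:y1,x0:x1]=m[y0:y1,x0:x1]
    cs,_=cv2.findContours(mm,cv2.RETR_EXTERNAL,cv2.CHAIN_APPROX_NONE); k=max(cs,key=cv2.contourArea)
    P=toplane(c,k[:,0],z)[:,:2].astype(np.float32); print(name,cv2.minAreaRect(k)[0],cv2.minAreaRect(P))
f('block',(S<70)&(V>120),(360,225,410,275),28)
f('spacer',((H<6)|(H>174))&(S>150)&(V>100),(145,240,200,295),12)
f('top',(H>17)&(H<32)&(S>120)&(V>120),(155,160,205,210),12)
f('nest',(H>105)&(H<130)&(S>120),(240,190,310,260),15)
s=env.observe()
E
```

```text
[584.12718053  19.01989441 874.27613164]
block (383.4000549316406, 250.800048828125) ((496.6476745605469, -245.76336669921875), (63.74303436279297, 66.63716888427734), 26.19205665588379)
spacer (171.1000213623047, 267.2000427246094) ((458.6817626953125, 226.85018920898438), (60.55621337890625, 60.64922332763672), 27.543519973754883)
top (179.6783447265625, 187.06126403808594) ((640.2070922851562, 209.1488037109375), (61.808441162109375, 62.10577392578125), 10.683038711547852)
nest (273.8918762207031, 223.14865112304688) ((557.6382446289062, -5.940738677978516), (101.14875793457031, 99.712890625), 80.29420471191406)
```

View pics/top0z.png

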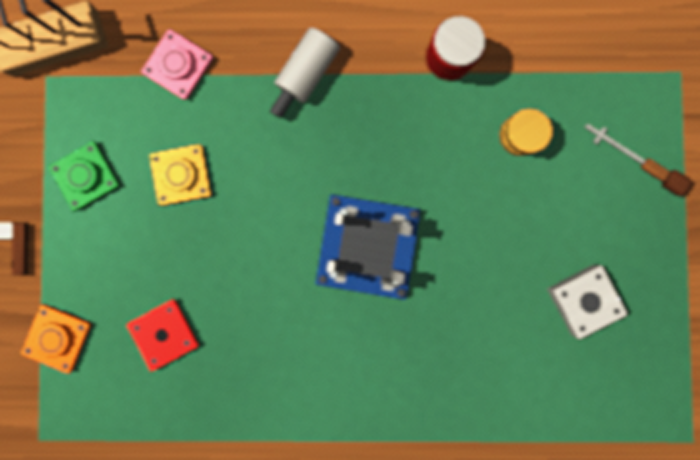

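Run:
```python
from h import *
s=env.observe(); print(jog(s,[495,-246,135],down(-63.8)))
```

```text
(array([ 0.0834,  0.3874, -0.1555]), array([-1.245e-01, -8.000e-04, -1.000e-04]))
```

Request:
jog_arm([
  [[0.0834, 0.3874, -0.1555], [-0.1245, -0.0008, 0]],
  [[0.0834, 0.3874, -0.1555], [-0.1245, -0.0008, 0]],
  [[0.0834, 0.3874, -0.1555], [-0.1245, -0.0008, 0]],
  [[0.0834, 0.3874, -0.1555], [-0.1245, -0.0008, 0]],
  [[0.0834, 0.3874, -0.1555], [-0.1245, -0.0008, 0]],
  [[0.0834, 0.3874, -0.1555], [-0.1245, -0.0008, 0]],
  [[0.0834, 0.3874, -0.1555], [-0.1245, -0.0008, 0]],
  [[0.0834, 0.3874, -0.1555], [-0.1245, -0.0008, 0]],
  [[0.0834, 0.3874, -0.1555], [-0.1245, -0.0008, 0]],
  [[0.0834, 0.3874, -0.1555], [-0.1245, -0.0008, 0]],
  [[0.0834, 0.3874, -0.1555], [-0.1245, -0.0008, 0]],
  [[0.0834, 0.3874, -0.1555], [-0.1245, -0.0008, 0]],
  [[0.0834, 0.3874, -0.1555], [-0.1245, -0.0008, 0]],
  [[0.0834, 0.3874, -0.1555], [-0.1245, -0.0008, 0]],
  [[0.0834, 0.3874, -0.1555], [-0.1245, -0.0008, 0]],
  [[0.0834, 0.3874, -0.1555], [-0.1245, -0.0008, 0]],
], grip=-1)

```text
time: 1.48
eef_pos: [494.4, -247.3, 135.6]
tcp_rot: [[0.001, 0.898, 0.44], [-0.001, 0.44, -0.898], [-1.0, 0.0, 0.001]]
ft_force: [-0.2, 0.4, 0.6]
finger_gap: 0.997
```

Run:
```python
from h import *
s,im=snap('wrist','w1.png'); print(s['time'],s['eef_pos'],s['tcp_rot'],s['joint_velocities'])
```

```text
1.4833 [ 494.35289853 -247.33243017  135.60130193] [[ 6.20900219e-04  8.98009360e-01  4.39975913e-01]
 [-1.01351245e-03  4.39976337e-01 -8.98008795e-01]
 [-9.99999294e-01  1.11652792e-04  1.18332507e-03]] [ 0.30248735  0.0706972  -0.01207331  0.0074777  -0.03972275  0.16570376]
```

View pics/w1.png

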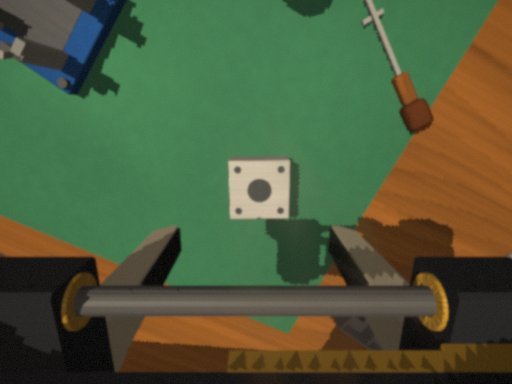

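The wrist view shows the block at about (260,189), with its top face spanning (229–291, 159–219). The fingers straddle it well.

```bash
cat >> h.py <<'E'
def rect(c,mask,box,z,verbose=True):
    x0,y0,x1,y1=box; mm=np.zeros(mask.shape,np.uint8); mm[y0:y1,x0:x1]=mask[y0:y1,x0:x1]
    cs,_=cv2.findContours(mm,cv2.RETR_EXTERNAL,cv2.CHAIN_APPROX_NONE); k=max(cs,key=cv2.contourArea)
    P=toplane(c,k[:,0],z)[:,:2]
    r=cv2.minAreaRect(P.astype(np.float32)); M=cv2.moments(k)
    cen=toplane(c,[M['m10']/M['m00'],M['m01']/M['m00']],z)[0]
    if verbose: print('rect',np.round(r[0],1),np.round(r[1],1),round(r[2],1),'centroid',cen.round(1), 'px',np.round(cv2.boundingRect(k)))
    return r,cen
def holes(c,gray,box,z,thr,amin=3):
    x0,y0,x1,y1=box; g=gray[y0:y1,x0:x1]
    n,l,st,ce=cv2.connectedComponentsWithStats((g<thr).astype(np.uint8))
    for i in range(1,n):
        if amin<=st[i,4]<900:
            w=np.clip(thr+20-g.astype(float),0,None)*cv2.dilate((l==i).astype(np.uint8),np.ones((3,3)))
            yy,xx=np.mgrid[y0:y1,x0:x1]; p=[(w*xx).sum()/w.sum(),(w*yy).sum()/w.sum()]
            print('hole',st[i,4],np.round(p,1),toplane(c,p,z)[0].round(1))
E
python3 - <<'E'
from h import *
s=env.observe(); im=cv2.imread('pics/w1.png'); c=cam('wrist',s)
H,S,V=cv2.split(cv2.cvtColor(im,cv2.COLOR_BGR2HSV))
print(V[150:230:4,240],V[190,224:296:4])
for t in(150,170,190): rect(c,(S<80)&(V>t),(215,145,305,230),28)
holes(c,V,(231,163,289,217),28,130)
E
```

```text
[126 128 110 206 196 132 203 209 205 208 202 204 206 203 195 103 170 163
 123 123] [124 140 203 204 202 203 112  89  87  88  86  88 189 207 204 206 180  75]
rect [ 498.2 -249.6] [58.9 59.2] 26.4 centroid [ 499.4 -249.2   28. ] px [228 160  62  59]
rect [ 498.4 -249.8] [56.7 58. ] 26.1 centroid [ 499.3 -249.3   28. ] px [229 161  60  57]
rect [ 498.3 -249.7] [55.9 56.1] 27.1 centroid [ 499.2 -249.2   28. ] px [229 162  59  56]
hole 26 [237.2 169.5] [ 507.4 -222.3   28. ]
hole 25 [280.7 169. ] [ 526.1 -259.6   28. ]
hole 405 [259.  190.1] [ 498.2 -250.2   28. ]
hole 23 [238.2 210.6] [ 470. -241.   28.]
hole 22 [280.  210.2] [ 488.8 -278.3   28. ]
```

Run:
```python
from h import *
s=env.observe(); print(jog(s,[498.1,-250.2,4],down(-63.4)),jog(s,[498.1,-250.2,40],down(-63.4)))
```

```text
(array([0.1315, 0.0019, 0.0041]), array([-0.0085,  0.0012, -0.0001])) (array([0.0955, 0.0019, 0.0042]), array([-0.0085,  0.0012, -0.0001]))
```

Request:
jog_arm([
  [[0.03, 0.0019, 0.0042], [-0.0085, 0.0012, 0]],
  [[0.06, 0.0019, 0.0042], [-0.0085, 0.0012, 0]],
  [[0.09, 0.0019, 0.0042], [-0.0085, 0.0012, 0]],
  [[0.11, 0.0019, 0.0042], [-0.0085, 0.0012, 0]],
  [[0.122, 0.0019, 0.0042], [-0.0085, 0.0012, 0]],
  [[0.1315, 0.0019, 0.0042], [-0.0085, 0.0012, 0]],
  [[0.1315, 0.0019, 0.0042], [-0.0085, 0.0012, 0]],
  [[0.1315, 0.0019, 0.0042], [-0.0085, 0.0012, 0]],
])

```text
time: 2.2
eef_pos: [498.9, -249.7, 4.4]
tcp_rot: [[0.0, 0.894, 0.449], [-0.0, 0.449, -0.894], [-1.0, 0.0, 0.0]]
ft_force: [0.2, -0.1, 0.2]
finger_gap: 0.997
```

Request:
jog_arm([
  [[0, 0, 0], [0, 0, 0]],
  [[0, 0, 0], [0, 0, 0]],
  [[0, 0, 0], [0, 0, 0]],
  [[0, 0, 0], [0, 0, 0]],
  [[0, 0, 0], [0, 0, 0]],
  [[0, 0, 0], [0, 0, 0]],
  [[0, 0, 0], [0, 0, 0]],
  [[0, 0, 0], [0, 0, 0]],
], grip=1)

```text
time: 2.87
eef_pos: [498.8, -249.4, 4.0]
tcp_rot: [[0.0, 0.893, 0.449], [0.0, 0.449, -0.893], [-1.0, 0.0, 0.0]]
ft_force: [-0.8, 0.3, 4.1]
finger_gap: 0.641
```

Run:
```python
from h import *
s=env.observe(); print(jog(s,[546,-75,150],down(-9.7)))
```

```text
(array([-0.146 ,  0.1205, -0.1346]), array([-9.357e-01,  1.000e-04, -2.000e-04]))
```

Request:
jog_arm([
  [[-0.02, 0, 0], [0, 0, 0]],
  [[-0.05, 0, 0], [0, 0, 0]],
  [[-0.08, 0, 0], [0, 0, 0]],
  [[-0.146, 0.1205, -0.1346], [-0.9357, 0, 0]],
  [[-0.146, 0.1205, -0.1346], [-0.9357, 0, 0]],
  [[-0.146, 0.1205, -0.1346], [-0.9357, 0, 0]],
  [[-0.146, 0.1205, -0.1346], [-0.9357, 0, 0]],
  [[-0.146, 0.1205, -0.1346], [-0.9357, 0, 0]],
  [[-0.146, 0.1205, -0.1346], [-0.9357, 0, 0]],
  [[-0.146, 0.1205, -0.1346], [-0.9357, 0, 0]],
  [[-0.146, 0.1205, -0.1346], [-0.9357, 0, 0]],
  [[-0.146, 0.1205, -0.1346], [-0.9357, 0, 0]],
  [[-0.146, 0.1205, -0.1346], [-0.9357, 0, 0]],
  [[-0.146, 0.1205, -0.1346], [-0.9357, 0, 0]],
  [[-0.146, 0.1205, -0.1346], [-0.9357, 0, 0]],
  [[-0.146, 0.1205, -0.1346], [-0.9357, 0, 0]],
])

```text
time: 4.2
eef_pos: [545.8, -75.1, 149.7]
tcp_rot: [[-0.001, 0.17, 0.985], [0.0, 0.985, -0.17], [-1.0, 0.0, -0.001]]
ft_force: [-0.7, -0.8, -2.4]
finger_gap: 0.644
```

Run:
```python
from h import *
s,im=snap('wrist','w2.png'); print(s['time'],s['eef_pos'],s['tcp_rot'],s['joint_velocities'],s['finger_gap'])
```

```text
4.2 [545.79201885 -75.07100145 149.66045536] [[-5.05115222e-04  1.69814033e-01  9.85475996e-01]
 [ 4.22787599e-04  9.85476070e-01 -1.69813829e-01]
 [-9.99999783e-01  3.30871480e-04 -5.69574231e-04]] [ 0.00855992 -0.05400175 -0.07528021  0.04857633 -0.09221658 -0.37017815] 0.6444754358329006
```

View pics/w2.png

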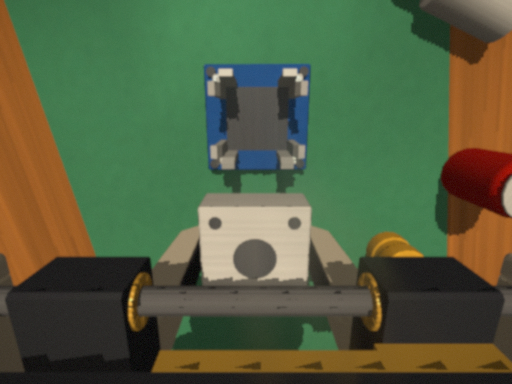

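The nest sits squarely at about (258,118). The held block's holes are at (215,223) and (295,223), with its recess at (255,258).

Run:
```python
from h import *
s=env.observe(); im=cv2.imread('pics/w2.png'); c=cam('wrist',s)
show(im,'w2z.png',(190,50,330,300),3) 
H,S,V=cv2.split(cv2.cvtColor(im,cv2.COLOR_BGR2HSV))
b=(H>105)&(H<130)&(S>110)
m=np.zeros(b.shape,np.uint8); m[55:180,195:320]=b[55:180,195:320]
k=np.argwhere(m)[:,::-1]; hull=cv2.convexHull(k.astype(np.int32))
P=toplane(c,hull[:,0],15)[:,:2].astype(np.float32); r=cv2.minAreaRect(P);print('nest',r)
# dark floor
f=(S<60)&(V<95)
print(V[120,225:295:3],S[120,225:295:3],V[80:170:4,258])
holes(c,V,(204,212,308,280),s['eef_pos'][2]+24,130)
W=s['tcp_rot'];p=s['eef_pos']
for u in ([215,223],[295,223],[255,258]): print(np.round(W.T@(toplane(c,u,p[2]+24)[0]-p),1))
```

```text
nest ((558.8626708984375, -6.883338928222656), (100.03324890136719, 99.74960327148438), 80.4477767944336)
[ 64  79  82  85  70  83  82  83  85  83  83  86  85  84  85  86  85  86
  76  78  80 100  67  65] [128  23  25  27  18  31  28  25  27  25  22  24  21  21  15  27  21  18
  20  23  26 120 156 161] [132 131  87  89  88  87  85  88  85  87  86  84  84  81  86  83  84  82
 126 123 125 125 109]
hole 107 [214.6 222.9] [528.  -51.1 173.7]
hole 103 [294.  222.8] [568.8 -58.1 173.7]
hole 7 [205.2 278.6] [516.  -82.5 173.7]
hole 11 [227.7 278.7] [528.3 -84.7 173.7]
hole 6 [274.4 278.9] [553.7 -89.2 173.7]
hole 7 [298.7 278.8] [567.  -91.4 173.7]
[-24.   20.5 -21.4]
[-24.   20.5  20.3]
[-24.    0.3  -0.6]
```

View pics/w2z.png

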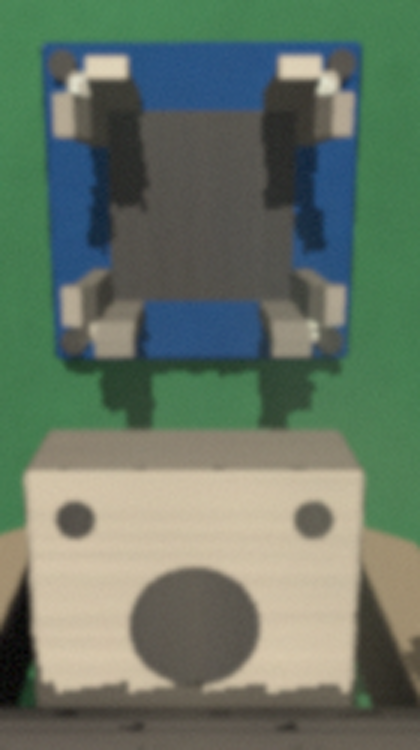

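```bash
cat >> h.py <<'E'
def edges(c,D,box,z,n=25):
    """D>0 inside. box rough px extent of the plate (x0,y0,x1,y1), axis-aligned in image; returns center, angle via 4 fitted edges on plane z"""
    x0,y0,x1,y1=box; L=[]
    def cross(line,start,rng):  # subpixel zero crossings near start
        best=None
        for i in range(start-rng,start+rng):
            a,b=line[i],line[i+1]
            if a*b<=0 and a!=b:
                t=i+a/(a-b)
                if best is None or abs(t-start)<abs(best-start): best=t
        return best
    out=[]
    for side in range(4):
        pts=[]
        for q in np.linspace(0.12,0.88,n):
            if side<2:
                r=int(round(y0+q*(y1-y0))); t=cross(D[r],(x0,x1)[side],6); 
                if t is not None: pts.append([t,r])
            else:
                r=int(round(x0+q*(x1-x0))); t=cross(D[:,r],(y0,y1)[side-2],6)
                if t is not None: pts.append([r,t])
        P=toplane(c,pts,z)[:,:2].astype(np.float32)
        vx,vy,px,py=cv2.fitLine(P,cv2.DIST_HUBER,0,.01,.01).ravel()
        d=np.abs((P-[px,py])@[-vy,vx]); out.append((np.array([px,py]),np.array([vx,vy])))
        print('side',side,len(pts),'ang',round(float(np.degrees(np.arctan2(vy,vx)))%180,2),'res',d.mean().round(2))
    def inter(a,b):
        t=np.linalg.solve(np.c_[a[1],-b[1]],b[0]-a[0]); return a[0]+t[0]*a[1]
    C=[inter(out[0],out[2]),inter(out[1],out[2]),inter(out[1],out[3]),inter(out[0],out[3])]
    cen=np.mean(C,axis=0); print('corners side lengths',[np.linalg.norm(C[i]-C[i-1]).round(1) for i in range(4)],'centre',cen.round(2))
    return cen,C
E
python3 - <<'E'
from h import *
s=env.observe(); im=cv2.imread('pics/w2.png').astype(float); c=cam('wrist',s)
D=im[:,:,0]-im[:,:,1]
# edge level midway between green and blue
print(D[60:72,258],D[165:176,258],D[120,202:214],D[120,302:314])
lvl=(np.median(D[100:160,190:198])+np.median(D[70:78,240:275]))/2; print(lvl)
cen,C=edges(c,D-lvl,(206,65,309,170),15)
W=s['tcp_rot'];p=s['eef_pos'];print(W.T@(np.r_[cen,15]-p))
# floor edges : blue-vs-grey
E=60-im[:,:,0]+im[:,:,2]
print((im[110,218:300,0]-im[110,218:300,2]).astype(int)); print((im[80:160,258,0]-im[80:160,258,2]).astype(int))
E
```

```text
[-47. -45. -38. -13.  23.  44.  47.  46.  44.  45.  48.  45.] [ 44.  44.  39.  35.  20.  -4. -17. -23. -29. -37. -44.] [-43. -43. -42. -26.   3.  34.  43.  48.  47.  47.  44.  44.] [ 46.  46.  47.  46.  42.  20. -14. -36. -41. -44. -42. -43.]
1.5
side 0 25 ang 80.3 res 0.29
side 1 25 ang 80.27 res 0.07
side 2 25 ang 170.49 res 0.04
side 3 16 ang 170.07 res 0.27
corners side lengths [np.float32(102.7), np.float32(102.3), np.float32(103.5), np.float32(102.2)] centre [558.83  -7.11]
[134.73704516  69.10355516   1.34614091]
[ 88  85  84  72  56  41  36  32  18   1  -2  -5  -2  -1  -2  -1  -3  -2
  -2  -2  -5  -5  -7  -8  -8 -11  -8  -9  -8  -7 -10  -9  -9  -8  -7  -6
  -7 -10  -8  -8  -8  -7  -7  -8  -9 -10  -6  -8  -6  -6  -6  -8  -7  -7
  -8  -7  -8  -8 -10  -8  -7  -5  -1  -1  -1  -1   1  -2   0   9  23  36
  41  42  41  47  60  79  89  88  85  86]
[ 87  87  85  86  85  79  50  15  -7 -10 -10  -9  -9  -9  -9  -9  -8  -9
 -11 -10  -9  -9  -9  -9  -9  -9  -7  -8  -9  -9  -8  -8  -7 -10  -7  -9
 -10  -8  -7  -8  -8  -8  -9  -9  -9  -8  -9 -10  -7  -8 -10  -7  -7 -10
 -11  -8  -8  -7  -7  -7  -8  -6  -6  -7  -9  -7  -9  -9  -6  11  43  68
  80  82  82  81  80  82  79  79]
```

Run:
```python
from h import *
s=env.observe(); c=cam('wrist',s); W=s['tcp_rot'];p=s['eef_pos']
for u in ([258,86.3],[258,149.5]):
    print(W.T@(toplane(c,u,15)[0]-p))
P=[558.83,-7.0]
# target: nest centre + bias 0.55 in tool z
R=down(-9.65); 
T=np.r_[P,0]+0.55*np.array(R[:,2]); print(T)
for z in(150,95,85,72,19): print(z,jog(s,[T[0],T[1],z],R))
```

```text
[134.74683167 100.18423027   2.50145963]
[134.72650285  38.7849056    2.69070286]
[559.37221757  -7.09219602   0.        ]
150 (array([-0.0003,  0.0693,  0.0018]), array([-0.0019, -0.0004, -0.0003]))
95 (array([0.0547, 0.0692, 0.0018]), array([-0.0019, -0.0004, -0.0003]))
85 (array([0.0647, 0.0692, 0.0018]), array([-0.0019, -0.0004, -0.0003]))
72 (array([0.0777, 0.0692, 0.0019]), array([-0.0019, -0.0004, -0.0003]))
19 (array([0.1307, 0.0692, 0.0019]), array([-0.0019, -0.0004, -0.0003]))
```

Request:
jog_arm([
  [[0, 0.035, 0.001], [-0.002, 0, 0]],
  [[0, 0.0694, 0.0018], [-0.002, 0, 0]],
  [[0.03, 0.0694, 0.0018], [-0.002, 0, 0]],
  [[0.055, 0.0694, 0.0018], [-0.002, 0, 0]],
  [[0.066, 0.0694, 0.0018], [-0.002, 0, 0]],
  [[0.069, 0.0694, 0.0018], [-0.002, 0, 0]],
  [[0.069, 0.0694, 0.0018], [-0.002, 0, 0]],
  [[0.069, 0.0694, 0.0018], [-0.002, 0, 0]],
])

```text
time: 4.92
eef_pos: [560.0, -7.2, 81.9]
tcp_rot: [[0.001, 0.167, 0.986], [0.0, 0.986, -0.167], [-1.0, 0.0, 0.001]]
ft_force: [0.1, 0.2, -3.6]
finger_gap: 0.647
```

Run:
```python
from h import *
s=env.observe(); print(s['time'],s['eef_pos'],s['ft_force'],s['ft_torque'])
_,im=snap('side','s3.png'); show(im,'s3z.png',(230,150,340,250),6)
s,im=snap('wrist','w3.png')
```

```text
4.9167 [560.02255142  -7.2161437   81.88670802] [ 0.06499333  0.20618066 -3.63917421] [-0.0814551  -0.07725046 -0.02997574]
```

View pics/s3z.png

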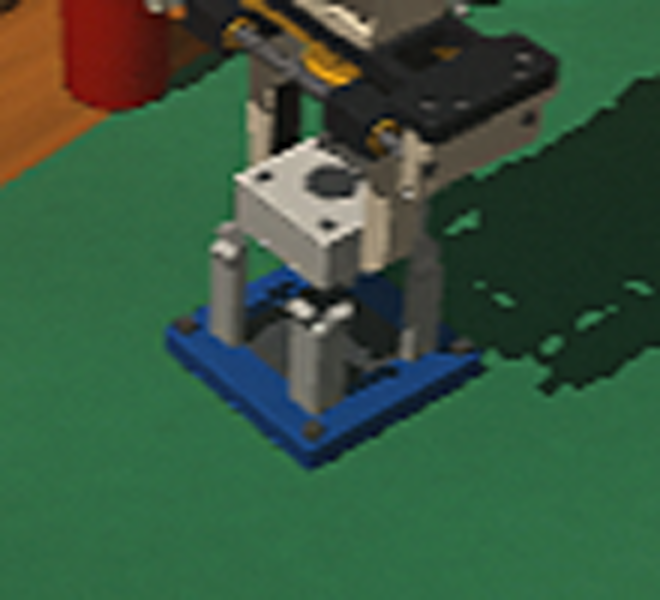

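View pics/w3.png

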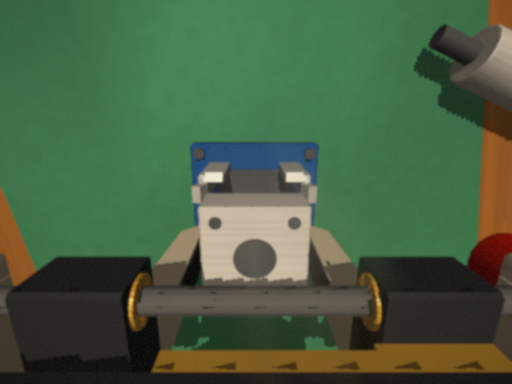

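The held block hangs centred over the nest. In the wrist view its edges are at columns 201–309 and the posts at 193–317. I'll lower it slowly.

Request:
jog_arm([
  [[0.003, 0, -0.0003], [0, 0, 0]],
  [[0.006, 0, -0.0003], [0, 0, 0]],
  [[0.009, 0, -0.0003], [0, 0, 0]],
  [[0.012, 0, -0.0003], [0, 0, 0]],
  [[0.015, 0, -0.0003], [0, 0, 0]],
  [[0.018, 0, -0.0003], [0, 0, 0]],
  [[0.021, 0, -0.0003], [0, 0, 0]],
  [[0.024, 0, -0.0003], [0, 0, 0]],
])

```text
time: 5.68
eef_pos: [559.0, -6.8, 56.4]
tcp_rot: [[-0.0, 0.167, 0.986], [0.0, 0.986, -0.167], [-1.0, 0.0, -0.0]]
ft_force: [-0.4, 0.1, -2.6]
finger_gap: 0.645
```

Request:
jog_arm([
  [[0.004, 0, 0], [0, 0, 0]],
  [[0.008, 0, 0], [0, 0, 0]],
  [[0.012, 0, 0], [0, 0, 0]],
  [[0.016, 0, 0], [0, 0, 0]],
  [[0.02, 0, 0], [0, 0, 0]],
  [[0.024, 0, 0], [0, 0, 0]],
  [[0.028, 0, 0], [0, 0, 0]],
  [[0.031, 0, 0], [0, 0, 0]],
  [[0.034, 0, 0], [0, 0, 0]],
  [[0.036, 0, 0], [0, 0, 0]],
  [[0.036, 0, 0], [0, 0, 0]],
  [[0.036, 0, 0], [0, 0, 0]],
])

```text
time: 6.68
eef_pos: [559.0, -6.8, 20.8]
tcp_rot: [[-0.0, 0.167, 0.986], [0.0, 0.986, -0.167], [-1.0, 0.0, -0.0]]
ft_force: [-0.1, -0.8, -1.5]
finger_gap: 0.643
```

Request:
jog_arm([
  [[0.0007, 0, 0], [0, 0, 0]],
  [[0.0014, 0, 0], [0, 0, 0]],
  [[0.0018, 0, 0], [0, 0, 0]],
  [[0.0018, 0, 0], [0, 0, 0]],
  [[0.0018, 0, 0], [0, 0, 0]],
])

```text
time: 7.1
eef_pos: [559.0, -6.8, 19.1]
tcp_rot: [[-0.0, 0.167, 0.986], [0.0, 0.986, -0.167], [-1.0, 0.0, -0.0]]
ft_force: [0.1, 1.2, -2.1]
finger_gap: 0.646
```

Request:
jog_arm([
  [[0.0004, 0, 0], [0, 0, 0]],
  [[0.0008, 0, 0], [0, 0, 0]],
  [[0.0008, 0, 0], [0, 0, 0]],
  [[0.0008, 0, 0], [0, 0, 0]],
])

```text
time: 7.43
eef_pos: [559.1, -6.8, 19.0]
tcp_rot: [[-0.0, 0.166, 0.986], [0.0, 0.986, -0.166], [-1.0, 0.0, -0.0]]
ft_force: [-5.5, 0.2, 9.1]
finger_gap: 0.644
```

Request:
jog_arm([
  [[-0.0005, 0, 0], [0, 0, 0]],
  [[-0.0005, 0, 0], [0, 0, 0]],
  [[-0.0005, 0, 0], [0, 0, 0]],
  [[-0.0005, 0, 0], [0, 0, 0]],
  [[-0.0005, 0, 0], [0, 0, 0]],
  [[-0.0005, 0, 0], [0, 0, 0]],
  [[-0.02, 0, 0], [0, 0, 0]],
  [[-0.05, 0, 0], [0, 0, 0]],
  [[-0.08, 0, 0], [0, 0, 0]],
  [[-0.11, -0.02, 0], [0, 0, 0]],
  [[-0.13, -0.06, 0], [0, 0, 0]],
  [[-0.13, -0.06, 0], [0, 0, 0]],
  [[-0.13, -0.06, 0], [0, 0, 0]],
  [[-0.13, -0.06, 0], [0, 0, 0]],
], grip=-1)

```text
time: 8.6
eef_pos: [548.8, -65.7, 147.6]
tcp_rot: [[-0.001, 0.167, 0.986], [0.001, 0.986, -0.167], [-1.0, 0.001, -0.001]]
ft_force: [-0.1, 0.3, 0.5]
finger_gap: 1.003
```

Run:
```python
from h import *
s,im=snap('wrist','w4.png'); print(s['time'],s['eef_pos'],s['joint_velocities'],s['finger_gap'])
c=cam('wrist',s); show(im,'w4z.png',(180,60,340,240),4)
np.save('s4.npy',s,allow_pickle=True)
```

```text
8.6 [548.75192615 -65.71058635 147.59369535] [ 1.15031243  0.92560386  0.32841711  0.00241626 -0.05395422  0.05867328] 1.0028659368952766
```

View pics/w4z.png

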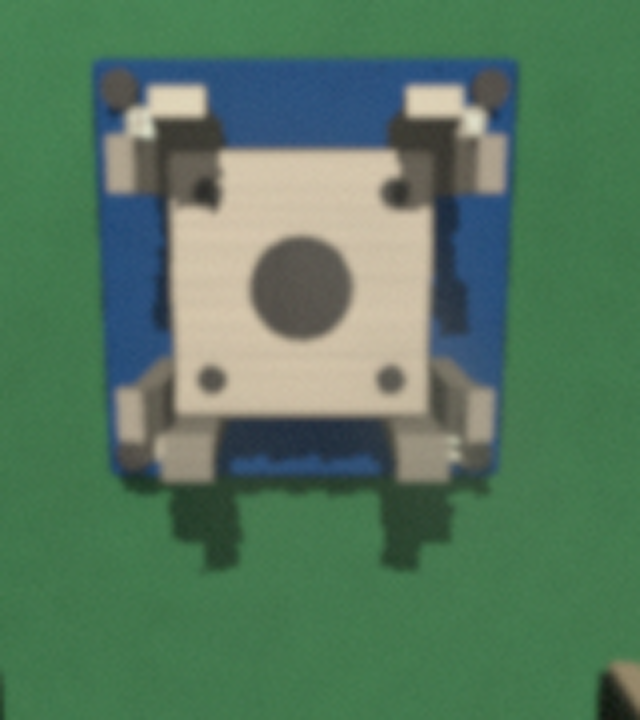

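The block sits square between the posts, with its recess at about (255,132). Next is the spacer.

Run:
```python
from h import *
im=cv2.imread('pics/w4.png'); s=np.load('s4.npy',allow_pickle=True).item(); c=cam('wrist',s); W=s['tcp_rot'];p=s['eef_pos']
V=im.max(axis=2)
holes(c,V,(225,100,287,162),43,130,amin=20)
s=env.observe(); print(jog(s,[459,227,130],down(27.5)))
```

```text
hole 111 [229.7 105.7] [539.5  18.6  43. ]
hole 104 [281.3 106.3] [585.   10.3  43. ]
hole 487 [254.7 131.6] [557.7  -7.5  43. ]
hole 31 [232.5 154.5] [533.8 -24.6  43. ]
hole 28 [277.2 154.5] [575.  -31.7  43. ]
(array([ 0.0176,  0.2732, -0.137 ]), array([-0.6472, -0.0017, -0.0012]))
```

Request:
jog_arm([
  [[0.0176, 0.2732, -0.137], [-0.6472, 0, 0]],
  [[0.0176, 0.2732, -0.137], [-0.6472, 0, 0]],
  [[0.0176, 0.2732, -0.137], [-0.6472, 0, 0]],
  [[0.0176, 0.2732, -0.137], [-0.6472, 0, 0]],
  [[0.0176, 0.2732, -0.137], [-0.6472, 0, 0]],
  [[0.0176, 0.2732, -0.137], [-0.6472, 0, 0]],
  [[0.0176, 0.2732, -0.137], [-0.6472, 0, 0]],
  [[0.0176, 0.2732, -0.137], [-0.6472, 0, 0]],
  [[0.0176, 0.2732, -0.137], [-0.6472, 0, 0]],
  [[0.0176, 0.2732, -0.137], [-0.6472, 0, 0]],
  [[0.0176, 0.2732, -0.137], [-0.6472, 0, 0]],
  [[0.0176, 0.2732, -0.137], [-0.6472, 0, 0]],
  [[0.0176, 0.2732, -0.137], [-0.6472, 0, 0]],
])

```text
time: 9.73
eef_pos: [459.8, 225.3, 130.6]
tcp_rot: [[-0.0, -0.46, 0.888], [0.0, 0.888, 0.46], [-1.0, 0.0, -0.0]]
ft_force: [0.4, -0.2, 0.7]
finger_gap: 1.001
```

Run:
```python
from h import *
s,im=snap('wrist','w5.png'); print(s['time'],s['eef_pos'],s['joint_velocities'],s['finger_gap'])
c=cam('wrist',s); 
H,S,V=cv2.split(cv2.cvtColor(im,cv2.COLOR_BGR2HSV))
for t in(120,150): rect(c,((H<8)|(H>172))&(S>140)&(V>t),(190,120,330,260),12)
holes(c,V,(228,168,284,225),12,130)
```

```text
9.7333 [459.78821945 225.3370537  130.60165321] [ 0.01287453 -0.10745137 -0.07020877  0.03358612  0.00409866  0.09543854] 1.0009046338026548
rect [458.9 227.5] [59.9 59.8] 27.4 centroid [458.3 228.6  12. ] px [226 159  60  58]
rect [459.2 227.8] [58.9 59.7] 28.4 centroid [458.6 228.9  12. ] px [226 159  60  58]
hole 18 [234.7 169.3] [431.3 235.3  12. ]
hole 14 [276.6 168.9] [468.2 254.8  12. ]
hole 167 [256.  188.7] [459.4 227.2  12. ]
hole 20 [236.1 208.6] [450.9 198.8  12. ]
hole 18 [276.4 207.9] [487.7 218.7  12. ]
hole 479 [256.  219.9] [475.1 197.1  12. ]
```

View pics/w5.png

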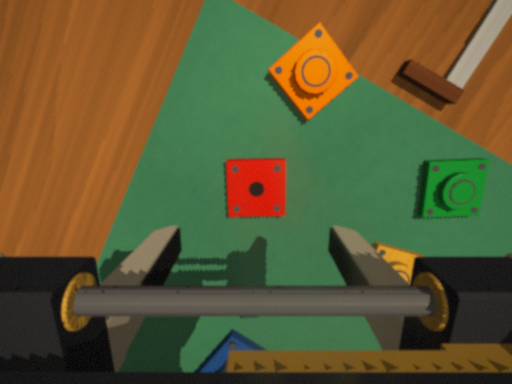

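The red spacer is at (256,189), with the look-alikes well clear of the fingers. I'll grasp it with the tips just above the mat.

Run:
```python
from h import *
s=env.observe(); print(jog(s,[459.5,226.9,2],down(28.1)))
```

```text
(array([0.1287, 0.0014, 0.0005]), array([-0.012 , -0.0001, -0.0004]))
```

Request:
jog_arm([
  [[0.03, 0.0014, 0.0005], [-0.012, 0, 0]],
  [[0.06, 0.0014, 0.0005], [-0.012, 0, 0]],
  [[0.09, 0.0014, 0.0005], [-0.012, 0, 0]],
  [[0.11, 0.0014, 0.0005], [-0.012, 0, 0]],
  [[0.12, 0.0014, 0.0005], [-0.012, 0, 0]],
  [[0.126, 0.0014, 0.0005], [-0.012, 0, 0]],
  [[0.1285, 0.0014, 0.0005], [-0.012, 0, 0]],
  [[0.1285, 0.0014, 0.0005], [-0.012, 0, 0]],
  [[0.1285, 0.0014, 0.0005], [-0.012, 0, 0]],
])

```text
time: 10.53
eef_pos: [459.9, 227.9, 3.2]
tcp_rot: [[0.001, -0.472, 0.881], [0.001, 0.881, 0.472], [-1.0, 0.0, 0.002]]
ft_force: [-0.2, -0.3, 0.0]
finger_gap: 1.002
```

Request:
jog_arm([
  [[0, 0, 0], [0, 0, 0]],
  [[0, 0, 0], [0, 0, 0]],
  [[0, 0, 0], [0, 0, 0]],
  [[0, 0, 0], [0, 0, 0]],
  [[0, 0, 0], [0, 0, 0]],
  [[0, 0, 0], [0, 0, 0]],
  [[0, 0, 0], [0, 0, 0]],
], grip=1)

```text
time: 11.12
eef_pos: [459.3, 227.8, 2.3]
tcp_rot: [[-0.0, -0.472, 0.881], [0.0, 0.881, 0.472], [-1.0, 0.0, 0.0]]
ft_force: [-0.0, 0.2, 2.1]
finger_gap: 0.641
```

Run:
```python
from h import *
s=env.observe(); R=down(-9.6); n=np.array([559.05,-6.8,0])
print(jog(s,[459,227,40],down(28.1)))
P=n-60*R[:,1]; P[2]=150; print(P,jog(s,P,R))
```

```text
(array([-0.0377, -0.0005, -0.0006]), array([ 0.0015,  0.0001, -0.0004]))
[549.0438752  -65.95976222 150.        ] (array([-0.1478, -0.3012, -0.0596]), array([ 6.595e-01, -0.000e+00, -4.000e-04]))
```

Request:
jog_arm([
  [[-0.02, 0, 0], [0, 0, 0]],
  [[-0.05, 0, 0], [0, 0, 0]],
  [[-0.09, 0, 0], [0, 0, 0]],
  [[-0.148, -0.3012, -0.0596], [0.6595, 0, 0]],
  [[-0.148, -0.3012, -0.0596], [0.6595, 0, 0]],
  [[-0.148, -0.3012, -0.0596], [0.6595, 0, 0]],
  [[-0.148, -0.3012, -0.0596], [0.6595, 0, 0]],
  [[-0.148, -0.3012, -0.0596], [0.6595, 0, 0]],
  [[-0.148, -0.3012, -0.0596], [0.6595, 0, 0]],
  [[-0.148, -0.3012, -0.0596], [0.6595, 0, 0]],
  [[-0.148, -0.3012, -0.0596], [0.6595, 0, 0]],
  [[-0.148, -0.3012, -0.0596], [0.6595, 0, 0]],
  [[-0.148, -0.3012, -0.0596], [0.6595, 0, 0]],
  [[-0.148, -0.3012, -0.0596], [0.6595, 0, 0]],
  [[-0.148, -0.3012, -0.0596], [0.6595, 0, 0]],
  [[-0.148, -0.3012, -0.0596], [0.6595, 0, 0]],
])

```text
time: 12.45
eef_pos: [548.6, -64.8, 149.9]
tcp_rot: [[-0.001, 0.165, 0.986], [0.001, 0.986, -0.165], [-1.0, 0.0, -0.001]]
ft_force: [-0.2, 0.7, -0.4]
finger_gap: 0.637
```

Run:
```python
from h import *
s,im=snap('wrist','w6.png'); print(s['time'],s['eef_pos'],s['joint_velocities'],s['finger_gap'])
np.save('s6.npy',s,allow_pickle=True)
c=cam('wrist',s); W=s['tcp_rot'];p=s['eef_pos']
V=im.max(axis=2)
holes(c,V,(225,100,287,170),43,130,amin=20)
```

```text
12.45 [548.63986924 -64.76673911 149.85154225] [-0.17836521 -0.08804169 -0.31016015 -0.0400011   0.03269948 -0.13171306] 0.6368639144326642
hole 125 [230.  106.3] [539.3  19.1  43. ]
hole 107 [281.6 107. ] [585.   10.7  43. ]
hole 465 [255.  132.5] [557.7  -7.5  43. ]
hole 22 [233.  155.1] [533.8 -24.6  43. ]
hole 25 [277.3 155.2] [575.  -31.7  43. ]
hole 231 [255.9 167. ] [553.2 -39.4  43. ]
```

View pics/w6.png

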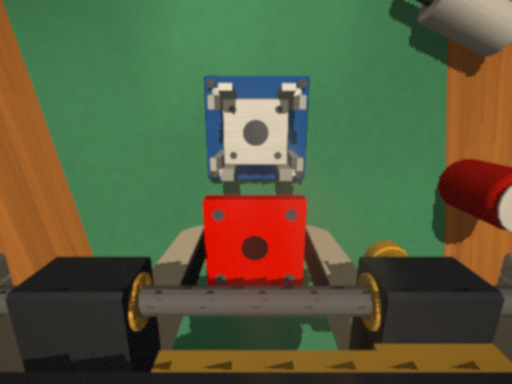

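The red spacer is held level, with its holes at (217,215) and (291,215) and its centre at (255,247). The block in the nest is visible at (255,132).

Run:
```python
from h import *
im=cv2.imread('pics/w6.png'); s=np.load('s6.npy',allow_pickle=True).item(); c=cam('wrist',s); W=s['tcp_rot'];p=s['eef_pos']
show(im,'w6z.png',(195,190,315,290),5)
R_=im[:,:,2]; holes(c,R_,(208,203,301,284),p[2]+9.7,150)
for u in ([217,215],[291,215],[255,247]): print(np.round(W.T@(toplane(c,u,p[2]+9.7)[0]-p),1))
print('block rel',W.T@(np.array([557.7,-7.5,43])-p))
```

```text
hole 96 [217.9 214.7] [530.5 -41.6 159.6]
hole 93 [290.8 214.6] [571.5 -48.3 159.6]
hole 500 [254.6 247.7] [547.7 -65.4 159.6]
hole 538 [252.6 280.4] [542.9 -86.8 159.6]
[ -9.7  19.7 -22.2]
[-9.7 19.7 20. ]
[-9.7 -0.3 -0.6]
block rel [106.87474197  57.93462955  -0.43091319]
```

View pics/w6z.png

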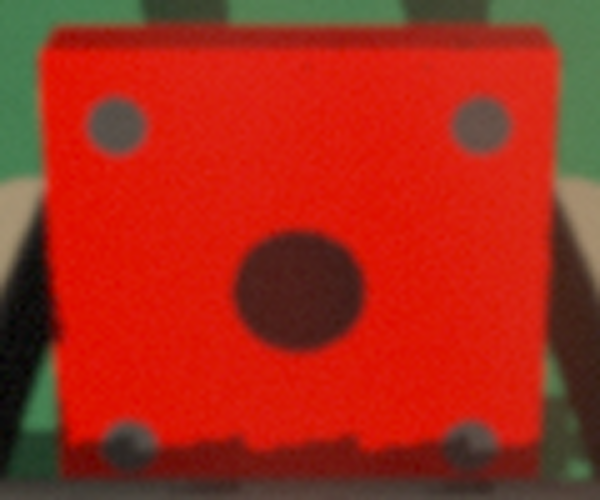

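Run:
```python
from h import *
s=env.observe(); R=down(-9.65); print(jog(s,[559.1,-6.4,80],R))
```

```text
(array([0.07  , 0.0594, 0.0006]), array([ 0.0022, -0.0008, -0.0004]))
```

Request:
jog_arm([
  [[0, 0.03, 0.0006], [0.0022, -0.0008, 0]],
  [[0, 0.0594, 0.0006], [0.0022, -0.0008, 0]],
  [[0.03, 0.0594, 0.0006], [0.0022, -0.0008, 0]],
  [[0.055, 0.0594, 0.0006], [0.0022, -0.0008, 0]],
  [[0.067, 0.0594, 0.0006], [0.0022, -0.0008, 0]],
  [[0.07, 0.0594, 0.0006], [0.0022, -0.0008, 0]],
  [[0.07, 0.0594, 0.0006], [0.0022, -0.0008, 0]],
  [[0.07, 0.0594, 0.0006], [0.0022, -0.0008, 0]],
  [[0.07, 0.0594, 0.0006], [0.0022, -0.0008, 0]],
])

```text
time: 13.25
eef_pos: [560.3, -7.7, 81.4]
tcp_rot: [[0.003, 0.169, 0.986], [0.0, 0.986, -0.169], [-1.0, 0.0, 0.003]]
ft_force: [0.1, -0.6, -0.2]
finger_gap: 0.638
```

Request:
jog_arm([
  [[0.003, 0, 0], [0, 0, 0]],
  [[0.006, 0, 0], [0, 0, 0]],
  [[0.009, 0, 0], [0, 0, 0]],
  [[0.012, 0, 0], [0, 0, 0]],
  [[0.015, 0, 0], [0, 0, 0]],
  [[0.018, 0, 0], [0, 0, 0]],
  [[0.021, 0, 0], [0, 0, 0]],
  [[0.023, 0, 0], [0, 0, 0]],
  [[0.023, 0, 0], [0, 0, 0]],
])

```text
time: 14.0
eef_pos: [559.8, -6.7, 56.8]
tcp_rot: [[0.001, 0.169, 0.986], [0.001, 0.986, -0.169], [-1.0, 0.001, 0.001]]
ft_force: [1.6, 5.7, 0.3]
finger_gap: 0.64
```

Request:
jog_arm([
  [[0, 0.0006, -0.0005], [0, 0, 0]],
  [[0.002, 0.0006, -0.0005], [0, 0, 0]],
  [[0.004, 0.0006, -0.0005], [0, 0, 0]],
  [[0.006, 0.0006, -0.0005], [0, 0, 0]],
  [[0.008, 0.0006, -0.0005], [0, 0, 0]],
  [[0.008, 0.0006, -0.0005], [0, 0, 0]],
  [[0.008, 0.0006, -0.0005], [0, 0, 0]],
])

```text
time: 14.58
eef_pos: [559.1, -6.6, 48.8]
tcp_rot: [[0.001, 0.169, 0.986], [0.001, 0.986, -0.169], [-1.0, 0.001, 0.0]]
ft_force: [0.6, 4.6, -0.0]
finger_gap: 0.638
```

Request:
jog_arm([
  [[0, 0.0006, 0], [0, 0, 0]],
  [[0.001, 0.0006, 0], [0, 0, 0]],
  [[0.002, 0.0006, 0], [0, 0, 0]],
  [[0.0025, 0.0006, 0], [0, 0, 0]],
  [[0.0025, 0.0006, 0], [0, 0, 0]],
  [[0.0025, 0.0006, 0], [0, 0, 0]],
])

```text
time: 15.08
eef_pos: [559.1, -6.3, 46.5]
tcp_rot: [[0.0, 0.169, 0.986], [0.0, 0.986, -0.169], [-1.0, 0.0, 0.0]]
ft_force: [-0.3, 0.7, -1.3]
finger_gap: 0.644
```

Request:
jog_arm([
  [[0.0005, 0, 0], [0, 0, 0]],
  [[0.001, 0, 0], [0, 0, 0]],
  [[0.0013, 0, 0], [0, 0, 0]],
  [[0.0013, 0, 0], [0, 0, 0]],
  [[0.0013, 0, 0], [0, 0, 0]],
])

```text
time: 15.5
eef_pos: [559.3, -6.3, 45.5]
tcp_rot: [[0.001, 0.169, 0.986], [0.0, 0.986, -0.169], [-1.0, 0.0, 0.001]]
ft_force: [-1.3, -1.4, 4.2]
finger_gap: 0.638
```

Request:
jog_arm([
  [[0.0004, 0, 0], [0, 0, 0]],
  [[0.0004, 0, 0], [0, 0, 0]],
  [[0.0004, 0, 0], [0, 0, 0]],
])

```text
time: 15.75
eef_pos: [559.3, -6.3, 45.3]
tcp_rot: [[0.001, 0.169, 0.986], [0.0, 0.986, -0.169], [-1.0, 0.0, 0.001]]
ft_force: [-2.2, -0.9, 6.6]
finger_gap: 0.641
```

Contact is firm at the expected height (z = 45.3). I'll release, rise and check.

Request:
jog_arm([
  [[0, 0, 0], [0, 0, 0]],
  [[0, 0, 0], [0, 0, 0]],
  [[0, 0, 0], [0, 0, 0]],
  [[0, 0, 0], [0, 0, 0]],
  [[0, 0, 0], [0, 0, 0]],
  [[0, 0, 0], [0, 0, 0]],
  [[-0.02, 0, 0], [0, 0, 0]],
  [[-0.05, 0, 0], [0, 0, 0]],
  [[-0.08, -0.02, 0], [0, 0, 0]],
  [[-0.104, -0.06, 0], [0, 0, 0]],
  [[-0.104, -0.06, 0], [0, 0, 0]],
  [[-0.104, -0.06, 0], [0, 0, 0]],
  [[-0.104, -0.06, 0], [0, 0, 0]],
], grip=-1)

```text
time: 16.83
eef_pos: [548.7, -65.1, 148.3]
tcp_rot: [[-0.0, 0.17, 0.985], [0.001, 0.985, -0.17], [-1.0, 0.001, -0.0]]
ft_force: [-0.8, 0.4, -0.7]
finger_gap: 1.003
```

Run:
```python
from h import *
s,im=snap('wrist','w7.png'); print(s['time'],s['eef_pos'],s['finger_gap'])
c=cam('wrist',s); show(im,'w7z.png',(180,60,340,240),4)
holes(c,im[:,:,2],(224,98,290,168),55,150,amin=15)
print(jog(s,[640,209.5,130],down(10.7)))
```

```text
16.8333 [548.70847336 -65.09058489 148.30785433] 1.003018918920164
hole 80 [229.1 104.4] [540.5  20.   55. ]
hole 100 [282.2 103.7] [585.2  12.8  55. ]
hole 121 [269.9 160.1] [567.3 -33.3  55. ]
hole 243 [254.8 133.1] [558.   -7.4  55. ]
hole 36 [231.7 156.7] [534.  -24.4  55. ]
hole 37 [278.2 156.7] [575.2 -31.5  55. ]
(array([0.0185, 0.2861, 0.0433]), array([-0.3574, -0.    , -0.0006]))
```

View pics/w7z.png

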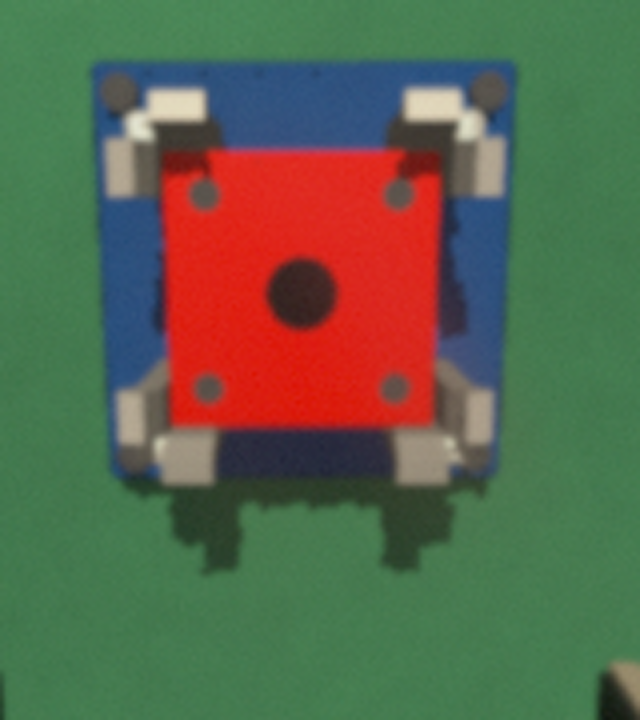

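The spacer sits square on the block; their measured centres agree to 0.3 mm. Now the brass top.

Request:
jog_arm([
  [[0.0185, 0.2861, 0.0433], [-0.3574, 0, 0]],
  [[0.0185, 0.2861, 0.0433], [-0.3574, 0, 0]],
  [[0.0185, 0.2861, 0.0433], [-0.3574, 0, 0]],
  [[0.0185, 0.2861, 0.0433], [-0.3574, 0, 0]],
  [[0.0185, 0.2861, 0.0433], [-0.3574, 0, 0]],
  [[0.0185, 0.2861, 0.0433], [-0.3574, 0, 0]],
  [[0.0185, 0.2861, 0.0433], [-0.3574, 0, 0]],
  [[0.0185, 0.2861, 0.0433], [-0.3574, 0, 0]],
  [[0.0185, 0.2861, 0.0433], [-0.3574, 0, 0]],
  [[0.0185, 0.2861, 0.0433], [-0.3574, 0, 0]],
  [[0.0185, 0.2861, 0.0433], [-0.3574, 0, 0]],
  [[0.0185, 0.2861, 0.0433], [-0.3574, 0, 0]],
  [[0.0185, 0.2861, 0.0433], [-0.3574, 0, 0]],
])

```text
time: 17.97
eef_pos: [640.0, 208.4, 130.6]
tcp_rot: [[0.001, -0.185, 0.983], [0.0, 0.983, 0.185], [-1.0, 0.0, 0.001]]
ft_force: [0.3, -0.5, 0.3]
finger_gap: 1.001
```

Run:
```python
from h import *
s,im=snap('wrist','w8.png'); print(s['time'],s['eef_pos'],s['joint_velocities'],s['finger_gap'])
np.save('s8.npy',s,allow_pickle=True)
c=cam('wrist',s); 
H,S,V=cv2.split(cv2.cvtColor(im,cv2.COLOR_BGR2HSV))
for t in(110,140): rect(c,(H>15)&(H<34)&(S>110)&(V>t),(200,130,320,250),12)
holes(c,im[:,:,2],(228,166,288,222),12,150)
```

```text
17.9667 [640.01287357 208.42936407 130.64733192] [ 0.05193262  0.04287867 -0.27063299  0.07996343  0.01317765  0.0697388 ] 1.0008796191267366
rect [641.4 209.6] [60.6 60. ] 10.7 centroid [641.2 210.6  12. ] px [227 160  61  58]
rect [641.5 209.6] [59.1 60. ] 10.7 centroid [641.4 210.8  12. ] px [228 160  59  58]
hole 28 [233.9 168.1] [614.7 226.8  12. ]
hole 28 [279.8 168. ] [659.6 235.3  12. ]
hole 410 [260.2 215.3] [650.  182.6  12. ]
hole 93 [256.5 191.6] [641.3 207.1  12. ]
hole 33 [242.5 204.3] [629.7 191.1  12. ]
hole 27 [234.9 211.4] [623.3 181.9  12. ]
hole 26 [278.9 211.3] [668.2 190.5  12. ]
hole 3 [258.3 211. ] [647.1 186.9  12. ]
```

View pics/w8.png

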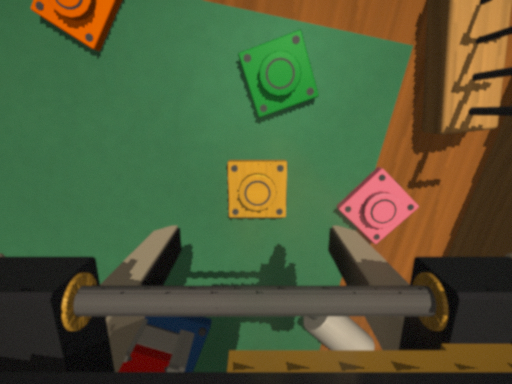

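Run:
```python
from h import *
s=env.observe(); print(s['time'],s['eef_pos']); print(jog(s,[641.4,208.6,2.3],down(10.7)))
```

```text
18.0167 [640.06979204 208.5306584  130.7178788 ]
(array([ 0.1284, -0.0002,  0.0012]), array([-0.0003,  0.0007, -0.0001]))
```

The brass top is at (257,190), and the pink look-alike clears the right finger. Grasping now.

Request:
jog_arm([
  [[0.03, -0.0009, 0.0012], [0, 0, 0]],
  [[0.06, -0.0009, 0.0012], [0, 0, 0]],
  [[0.09, -0.0009, 0.0012], [0, 0, 0]],
  [[0.11, -0.0009, 0.0012], [0, 0, 0]],
  [[0.12, -0.0009, 0.0012], [0, 0, 0]],
  [[0.126, -0.0009, 0.0012], [0, 0, 0]],
  [[0.1282, -0.0009, 0.0012], [0, 0, 0]],
  [[0.1282, -0.0009, 0.0012], [0, 0, 0]],
  [[0.1282, -0.0009, 0.0012], [0, 0, 0]],
  [[0.1282, -0.0009, 0.0012], [0, 0, 0]],
])

```text
time: 18.85
eef_pos: [642.2, 208.9, 3.6]
tcp_rot: [[0.002, -0.187, 0.982], [0.001, 0.982, 0.187], [-1.0, 0.0, 0.003]]
ft_force: [0.6, -0.1, -1.1]
finger_gap: 1.003
```

Request:
jog_arm([
  [[0, 0, 0], [0, 0, 0]],
  [[0, 0, 0], [0, 0, 0]],
  [[0, 0, 0], [0, 0, 0]],
  [[0, 0, 0], [0, 0, 0]],
  [[0, 0, 0], [0, 0, 0]],
  [[0, 0, 0], [0, 0, 0]],
  [[0, 0, 0], [0, 0, 0]],
], grip=1)

```text
time: 19.43
eef_pos: [641.6, 208.8, 2.4]
tcp_rot: [[0.001, -0.187, 0.982], [0.0, 0.982, 0.187], [-1.0, 0.0, 0.001]]
ft_force: [1.1, -0.4, 0.9]
finger_gap: 0.643
```

Run:
```python
from h import *
s=env.observe(); R=down(-9.65); n=np.array([559.1,-6.3,0])
P=n-60*R[:,1]; P[2]=155; print(P,jog(s,P,R))
```

```text
[549.04225238 -65.45100771 155.        ] (array([-0.1528, -0.2521, -0.1419]), array([ 3.561e-01,  8.000e-04, -3.000e-04]))
```

Request:
jog_arm([
  [[-0.02, 0, 0], [0, 0, 0]],
  [[-0.05, 0, 0], [0, 0, 0]],
  [[-0.09, 0, 0], [0, 0, 0]],
  [[-0.13, 0, 0], [0, 0, 0]],
  [[-0.153, -0.2521, -0.1419], [0.3561, 0.0008, 0]],
  [[-0.153, -0.2521, -0.1419], [0.3561, 0.0008, 0]],
  [[-0.153, -0.2521, -0.1419], [0.3561, 0.0008, 0]],
  [[-0.153, -0.2521, -0.1419], [0.3561, 0.0008, 0]],
  [[-0.153, -0.2521, -0.1419], [0.3561, 0.0008, 0]],
  [[-0.153, -0.2521, -0.1419], [0.3561, 0.0008, 0]],
  [[-0.153, -0.2521, -0.1419], [0.3561, 0.0008, 0]],
  [[-0.153, -0.2521, -0.1419], [0.3561, 0.0008, 0]],
  [[-0.153, -0.2521, -0.1419], [0.3561, 0.0008, 0]],
  [[-0.153, -0.2521, -0.1419], [0.3561, 0.0008, 0]],
  [[-0.153, -0.2521, -0.1419], [0.3561, 0.0008, 0]],
  [[-0.153, -0.2521, -0.1419], [0.3561, 0.0008, 0]],
  [[-0.153, -0.2521, -0.1419], [0.3561, 0.0008, 0]],
  [[-0.153, -0.2521, -0.1419], [0.3561, 0.0008, 0]],
])

```text
time: 20.93
eef_pos: [549.1, -64.8, 155.0]
tcp_rot: [[-0.001, 0.167, 0.986], [0.0, 0.986, -0.167], [-1.0, 0.0, -0.001]]
ft_force: [-0.7, -0.4, -3.4]
finger_gap: 0.642
```

Run:
```python
from h import *
s,im=snap('wrist','w9.png'); print(s['time'],s['eef_pos'],s['finger_gap'])
np.save('s9.npy',s,allow_pickle=True); show(im,'w9z.png',(190,60,320,290),3)
c=cam('wrist',s); W=s['tcp_rot'];p=s['eef_pos']
holes(c,im[:,:,2],(208,205,301,240),p[2]+9.6,130)
holes(c,im[:,:,2],(224,98,290,168),55,150,amin=15)
```

```text
20.9333 [549.08088202 -64.7578097  155.01363196] 0.6416030760759096
hole 84 [214.2 210. ] [529.5 -38.4 164.6]
hole 78 [294.4 209.9] [574.4 -45.9 164.6]
hole 59 [254.8 236.6] [549.5 -58.4 164.6]
hole 92 [229.4 103.8] [540.2  20.9  55. ]
hole 24 [258.5  98. ] [566.2  21.5  55. ]
hole 351 [274.3 138.8] [574.6 -15.5  55. ]
hole 233 [254.7 133. ] [558.   -7.5  55. ]
hole 36 [232.1 156. ] [534.  -24.5  55. ]
hole 33 [277.5 156.2] [575.2 -31.6  55. ]
```

View pics/w9z.png

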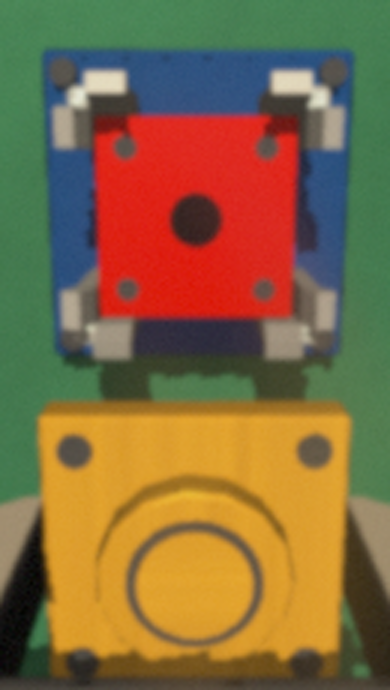

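The top is held squarely, disc up, and offset about -0.1 mm along tool y. The spacer is undisturbed in the nest. I'll move over the nest and lower.

Run:
```python
from h import *
s=env.observe(); print(s['eef_pos'],jog(s,[559.1,-6.9,80],down(-9.65)))
```

```text
[549.04085454 -64.92920834 155.05877845] (array([0.0751, 0.0589, 0.0003]), array([ 0.0008, -0.0005, -0.0002]))
```

Request:
jog_arm([
  [[0, 0.03, 0.0003], [0.0008, 0, 0]],
  [[0, 0.0587, 0.0003], [0.0008, 0, 0]],
  [[0.03, 0.0587, 0.0003], [0.0008, 0, 0]],
  [[0.055, 0.0587, 0.0003], [0.0008, 0, 0]],
  [[0.068, 0.0587, 0.0003], [0.0008, 0, 0]],
  [[0.072, 0.0587, 0.0003], [0.0008, 0, 0]],
  [[0.072, 0.0587, 0.0003], [0.0008, 0, 0]],
  [[0.072, 0.0587, 0.0003], [0.0008, 0, 0]],
  [[0.072, 0.0587, 0.0003], [0.0008, 0, 0]],
  [[0.072, 0.0587, 0.0003], [0.0008, 0, 0]],
  [[0.072, 0.0587, 0.0003], [0.0008, 0, 0]],
  [[0.072, 0.0587, 0.0003], [0.0008, 0, 0]],
])

```text
time: 21.98
eef_pos: [559.3, -7.7, 83.7]
tcp_rot: [[0.001, 0.169, 0.986], [0.0, 0.986, -0.169], [-1.0, 0.0, 0.001]]
ft_force: [-0.9, 0.2, -3.7]
finger_gap: 0.645
```

Request:
jog_arm([
  [[0.004, 0.0007, -0.0001], [0, 0, 0]],
  [[0.008, 0.0007, -0.0001], [0, 0, 0]],
  [[0.011, 0.0007, -0.0001], [0, 0, 0]],
  [[0.014, 0.0007, -0.0001], [0, 0, 0]],
  [[0.017, 0.0007, -0.0001], [0, 0, 0]],
  [[0.02, 0.0007, -0.0001], [0, 0, 0]],
  [[0.02, 0.0007, -0.0001], [0, 0, 0]],
])

```text
time: 22.57
eef_pos: [559.0, -6.9, 62.6]
tcp_rot: [[-0.001, 0.169, 0.986], [0.0, 0.986, -0.169], [-1.0, 0.0, -0.001]]
ft_force: [0.7, -0.2, -3.1]
finger_gap: 0.641
```

Request:
jog_arm([
  [[0.0015, 0, 0], [0, 0, 0]],
  [[0.003, 0, 0], [0, 0, 0]],
  [[0.004, 0, 0], [0, 0, 0]],
  [[0.0048, 0, 0], [0, 0, 0]],
  [[0.0048, 0, 0], [0, 0, 0]],
  [[0.0048, 0, 0], [0, 0, 0]],
])

```text
time: 23.07
eef_pos: [559.1, -6.9, 58.4]
tcp_rot: [[-0.0, 0.169, 0.986], [0.0, 0.986, -0.169], [-1.0, 0.0, -0.0]]
ft_force: [0.8, 0.1, -3.7]
finger_gap: 0.641
```

Request:
jog_arm([
  [[0.0004, 0, 0], [0, 0, 0]],
  [[0.0007, 0, 0], [0, 0, 0]],
  [[0.0007, 0, 0], [0, 0, 0]],
  [[0.0007, 0, 0], [0, 0, 0]],
])

```text
time: 23.4
eef_pos: [559.1, -6.9, 57.7]
tcp_rot: [[-0.0, 0.168, 0.986], [0.0, 0.986, -0.168], [-1.0, 0.0, -0.0]]
ft_force: [-0.2, 0.6, -2.6]
finger_gap: 0.64
```

Request:
jog_arm([
  [[0.0004, 0, 0], [0, 0, 0]],
  [[0.0007, 0, 0], [0, 0, 0]],
  [[0.0007, 0, 0], [0, 0, 0]],
  [[0.0007, 0, 0], [0, 0, 0]],
])

```text
time: 23.73
eef_pos: [559.2, -6.9, 57.3]
tcp_rot: [[-0.0, 0.169, 0.986], [0.0, 0.986, -0.169], [-1.0, 0.0, -0.0]]
ft_force: [-2.1, 0.9, 3.5]
finger_gap: 0.636
```

Seated at the predicted height (57.3), with the part's weight now on the stack. I'll release and retreat.

Request:
jog_arm([
  [[0, 0, 0], [0, 0, 0]],
  [[0, 0, 0], [0, 0, 0]],
  [[0, 0, 0], [0, 0, 0]],
  [[0, 0, 0], [0, 0, 0]],
  [[0, 0, 0], [0, 0, 0]],
  [[0, 0, 0], [0, 0, 0]],
  [[-0.02, 0, 0], [0, 0, 0]],
  [[-0.05, 0, 0], [0, 0, 0]],
  [[-0.08, -0.02, 0], [0, 0, 0]],
  [[-0.095, -0.06, 0], [0, 0, 0]],
  [[-0.095, -0.06, 0], [0, 0, 0]],
  [[-0.095, -0.06, 0], [0, 0, 0]],
  [[-0.095, -0.06, 0], [0, 0, 0]],
  [[-0.095, -0.06, 0], [0, 0, 0]],
], grip=-1)

```text
time: 24.9
eef_pos: [548.7, -65.3, 151.1]
tcp_rot: [[-0.002, 0.168, 0.986], [0.001, 0.986, -0.168], [-1.0, 0.0, -0.002]]
ft_force: [-0.1, 0.1, -0.4]
finger_gap: 1.0
```

Run:
```python
from h import *
s,im=snap('wrist','w10.png'); print(s['time'],s['eef_pos'],s['finger_gap'],s['ft_force'])
c=cam('wrist',s); show(im,'w10z.png',(180,60,340,240),4)
holes(c,im[:,:,2],(220,90,290,172),67,130,amin=15)
_,im=snap('side','s10.png'); show(im,'s10z.png',(230,150,340,250),6)
```

```text
24.9 [548.66299491 -65.25486695 151.10646079] 1.0003267598342207 [-0.09353463  0.12390892 -0.36793237]
hole 484 [254.7  92.7] [563.2  24.9  67. ]
hole 32 [227.5 105.4] [539.4  18.9  67. ]
hole 34 [282.9 105.4] [584.4  11.2  67. ]
hole 26 [220. 140.] [527.6  -7.6  67. ]
hole 69 [253. 157.] [552.9 -26.7  67. ]
hole 31 [228.9 160.4] [531.7 -26.1  67. ]
hole 32 [281.5 160.5] [576.7 -33.9  67. ]
hole 179 [255.6 169.9] [553.2 -38.3  67. ]
```

View pics/w10z.png

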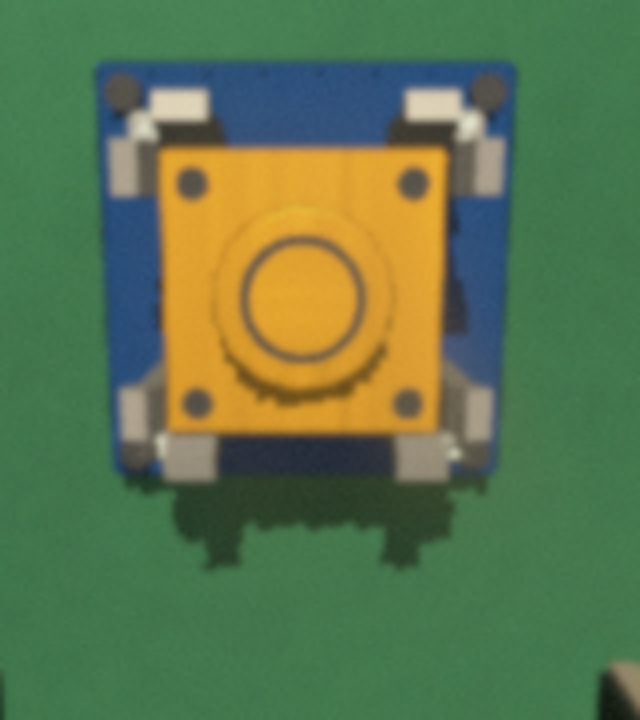

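View pics/s10z.png

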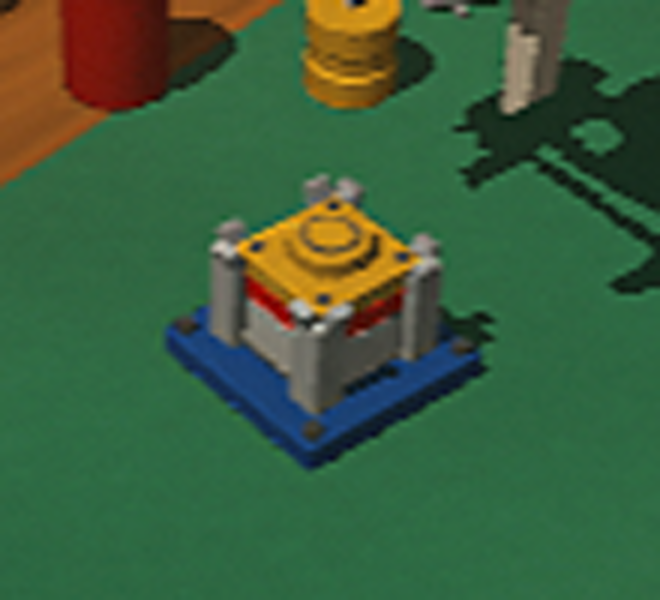

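The stack is flush and square between the posts. The top's hole centre is (558.1, -7.5), against (558.0, -7.4) for the spacer and (557.7, -7.5) for the block. Handing in.

```bash
python3 -c "
from rig import env
print(env.close_job(), env.observe()['time'])"
```

```text
the job is handed in; nothing more can be done
the job is handed in; nothing more can be done
```

The block, then the red spacer, then the brass top plate (disc up) are stacked in the nest. I handed the job in after about 25 s of the 67 s allowed; it gave no verdict.

**Seating:** Each part was lowered in small steps until the wrist force showed contact, at the expected height for each layer. The peak force I read on seating was about 10 N.

**Position:** In the wrist camera, the block, spacer and top centres were (557.7, -7.5), (558.0, -7.4) and (558.1, -7.5) mm, so they agree within 0.4 mm. The final top plate was turned -9.7°, the same as the nest. The closing wrist and side pictures show it flush and square between the posts, and the gripper was clear.

**Disagreements:**
- The wrist camera reads about 1 mm to one side, in the jaw direction, of where the robot released the parts; the stated calibration is about 2 mm.
- The spacer rubbed a corner sideways at 5–6 N on the way in. I corrected it by about 1 mm and it seated without further side force.

**Bystanders:** I never moved near any of them, but I did not measure their positions again at the end.

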